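# Mix the paint tins on the sprung mixer

## Robot

A 7-joint arm with a two-finger parallel gripper is mounted at the origin on the work surface. World frame = base frame: x ahead of the robot, y to its left, z up, the work surface at z = 0. Lengths are in mm, angles in rad, forces in N, time in s.
With the tool pointing down it reaches from about 400 to 900 mm from the base axis. Payload 5.6 kg.
Tool frame: the origin (TCP) lies midway between the tips of the shut fingers; the grasp point (between the pads) lies 19 mm behind it; z points along the fingers, y is the line along which they close (so a half turn about z gives the same grasp; the last joint's range is limited). The gripper opens to 92 mm and grips with 3 to 60 N. Pads are 20 mm wide; open, the fingers measure 128 mm over their backs; the gripper's body (75 mm by 189 mm) begins 69 mm behind the grasp point.
Start: joints at [-1.337, 0.468, -0.012, 1.603, 0.006, 1.071, -0.056], TCP at [177.673, 625.253, 214.592] pointing down, gripper open.
Joint ranges: [-2.53, 2.53], [-0.31, 2.02], [-1.57, 1.55], [0.28, 2.44], [-1.29, 4.43], [0.15, 1.84], [-2.92, 2.92]. Speed limits (rad/s): [2.57, 2.57, 3.14, 3.14, 3.14, 3.14, 3.14].

## Interface

Orientations are given as a rotation vector (axis times angle).
In Python, from cell import robot, grip, kin, viewer gives the robot as it stands. Calls block until the motion is done:
- robot.movep(position, orientation): joint-space move of the TCP to a pose.
- robot.servo_line(position, feed=150, rotation=None): straight line of the TCP; rotation=None keeps the orientation; feed is the mean speed in mm/s.
- robot.goto_joints(angles): joint-space move.
- grip(opening, newtons=None): opening from 0.0 (shut) to 1.0 (fully open); newtons is the grip in N (None keeps the last); returns when the fingers have stopped.
- robot.hold(seconds).
- kin.ik(position, orientation): joint angles nearest the present ones, or None.
- robot.observe(): the state.
- viewer.read_camera(name): name is "scene" or "top" or "wrist"; returns the picture (400x640x3 uint8, red, green, blue); there is no depth.
- viewer.camera_info(name): a dict with "camera_matrix" (3x3 intrinsics, pixels), "R" (3x3) and "t" (3): a world point X has camera coordinates R X + t. Camera axes: x right, y down, z forward; pixel columns grow to the right and rows downward; lengths in mm; the calibration is good to about 2 mm. A picture is of the moment at which its call begins: read the wrist's pose just before it. camera_info takes no time and is no camera call; for the wrist camera it gives the pose at the moment of the call.
A pose or a line that the arm cannot do raises robot.IKError and nothing moves.
- robot.job_done(): hands the job in; it is judged then, once.
Trained networks look in the newest picture that a camera, given by its name, has taken for a name from the list of things; names that differ only in an ending like _2 or _b are one class to them, and where a whole thing is asked for, a point or a joint stands for the part that bears it (a point fixed in the world has none). Each returns a list of dicts, best first, with "confidence" (0 to 1); they miss things now and then, are a little off and sometimes report something else, mostly with a low value. They report only what shows in the picture. A call takes as long as a camera call. They do not tell look-alikes from the thing itself.
- viewer.silhouettes(name, camera): "mask" (400x640 bool, what is visible of it).
- viewer.pinpoint(name, camera): "at" ([x, y, z] in mm, in the coordinates of the camera as it stood for that picture, good to about 4 mm: a listed point, or the origin of a listed thing).
The state is a dict: "t": time; "joints": joint angles; "joint_velocities": joint speeds; "joint_torque": joint torques, N m; "tcp_pos": TCP position; "tcp_rot": TCP orientation; "contact_force": force on the tool from outside, world axes, zero at the start; "wrist_torque": the same for the moment, N m; "grip_width": opening from 0.0 (shut) to 1.0 (fully open); "grip_force": force on a finger pad.
Only numpy, scipy, OpenCV 4.12 (cv2) and the standard library are available. Lean on these libraries where they do the work, as an engineer would, in place of code of your own. Each camera call takes 0.05 s, during which the arm holds its last target. There are 200 camera calls.

## Task

Take the battery pack out of its charger and push it fully home in the socket of the paint mixer, then mix every steel paint tin on the bench, one at a time from the smallest to the largest: hold the tin upright, press it down on the middle of the sprung pad until the pad is fully down, and keep it down for about two seconds. Finish with all the tins standing inside the plywood tray and, once the last tin has been mixed, the battery pack back fully home in the charger; do not knock over the brush pot or the bottle.

Things in the scene. Friction and masses are not known exactly. Their poses are not given: they have to be found in the camera images.
- battery: Battery pack, a black block 46 (its x) x 36 (its y) x 46 mm with a narrower grey foot below, 34 (x) x 24 (y) x 18 mm, whose lowest 4 mm taper to 30 x 20. Origin: centre of the underside of the foot; z up; top 64 mm above the origin. It starts fully home in the charger, foot down. The two ways round (half a turn) fit alike. 180 g. Fully home, the block's shoulder rests on the socket's face and the origin lies 18 mm below the mouth.
- charger_socket (a point): Centre of the mouth of the charger's socket, a 37 (x) x 27 (y) mm rectangular hole 20 mm deep with a 3 mm chamfer, in the top of the fixed grey charger (110 x 90 x 45 mm high). z up, 45 mm above the table.
- mixer_socket (a point): Centre of the mouth of the mixer's socket, the same 37 (x) x 27 (y) mm hole, 20 mm deep, in the top face (60 mm above the table) of the paint mixer. The mixer is a fixed grey box 140 (x) x 260 (y) x 60 mm; the socket lies 85 mm to the -y side of its middle, the pad 55 mm to the +y side. z up.
- pad_top (a point): Centre of the top of the mixer's sprung round black pad (84 mm across); 86 mm above the table when up, and it goes down with the pad (fully down: 74 mm, which is 14 mm above the mixer's top face). Axes as the mixer's.
- mixer_pad (a joint): Downward travel of the sprung pad: 0 up, 0.012 m fully down against its stop. It starts to move at about 5 N and needs about 11 N at the bottom; no tin is heavy enough to press it down by itself.
- tray_in (a point): Centre of the inner floor (5 mm above the table) of the fixed shallow plywood tray, 280 (its x) x 130 (its y) mm outside, walls 5 mm thick and 15 mm high in all. z up.
- brush_pot: White pot of brushes, 72 mm across and 100 mm high (brushes to about 200 mm), loose. Origin: centre of its underside, z up. Not to be knocked over.
- thinner: Amber glass bottle, 64 mm across, 150 mm high, loose. Origin: centre of its underside, z up. Not to be knocked over.
- tin1: Paint tin, the smallest of the four sizes: plain lidded steel cylinder 42 mm across, 50 mm high, standing upright in front of the mixer; under 0.5 kg. Origin: centre of its underside, z up. May be absent.
- tin2: Paint tin, the second-smallest of the four sizes: plain lidded steel cylinder 50 mm across, 58 mm high, standing upright in front of the mixer; under 0.5 kg. Origin: centre of its underside, z up. May be absent.
- tin3: Paint tin, the second-largest of the four sizes: plain lidded steel cylinder 58 mm across, 66 mm high, standing upright in front of the mixer; under 0.5 kg. Origin: centre of its underside, z up. May be absent.
- tin4: Paint tin, the largest of the four sizes: plain lidded steel cylinder 66 mm across, 74 mm high, standing upright in front of the mixer; under 0.5 kg. Origin: centre of its underside, z up. May be absent.
Mind the look-alikes: they are no part of the job. Leave any black or orange look-alike of the tin3 alone. What is shaped like the tin1 but orange or yellow is not meant.

How it is judged:
By the outcome, as a careful person would: the job done as asked, in the order asked, and still so for the second after the job is handed in, with the robot touching nothing.
Of tin1, tin2, tin3, tin4 only 2 to 3 are there at a start; the rules pass over those that are not, and their reading is None.
At some moment in a run one of tin1, tin2, tin3, tin4 may be knocked a few centimetres aside while the robot is not near it.
It also fails if it takes over 210 s, if anything falls off the work surface, if the arm or the gripper's body presses on something with over 40 N, if the wrist force passes 120 N, or if a joint passes its speed limit or range.

## Working session

There is one attempt and no reset: what is moved stays moved. The work goes in short steps, each a Python script; the robot and the scene stay as the last script left them, time stands still between calls to the robot, and variables do not carry over. Pictures are saved under pics/ and viewed, at most 14 in all, crops included, and the job is handed in when it is done.

```bash
ls; mkdir -p pics; cat > h.py <<'E'
import numpy as np, cv2
from scipy.spatial.transform import Rotation as Ro
from cell import robot, grip, kin, viewer
def cam(n): 
    i=viewer.camera_info(n); return np.array(i["camera_matrix"]),np.array(i["R"]),np.array(i["t"])
def pic(n,f):
    c=cam(n); im=viewer.read_camera(n); cv2.imwrite(f"pics/{f}.png",im[:,:,::-1]); return c,im
def world(c,p): return c[1].T@(np.array(p)-c[2])
def proj(c,X):
    q=c[0]@(c[1]@np.array(X)+c[2]); return q[:2]/q[2]
def ray(c,uv,z):
    d=c[1].T@np.linalg.inv(c[0])@np.array([uv[0],uv[1],1.]); o=-c[1].T@c[2]; return o+d*(z-o[2])/d[2]
E
python3 - <<'E'
from h import *
for n in ["scene","top"]:
    c,im=pic(n,n+"0")
    for k in "battery charger_socket mixer_socket pad_top tray_in brush_pot thinner tin1 tin2 tin3 tin4".split():
        for d in viewer.pinpoint(k,n)[:4]:
            w=world(c,d["at"]); print(n,k,round(d["confidence"],2),w.round(0),proj(c,w).round(0))
o=robot.observe(); print(o["t"],o["tcp_rot"],o["grip_width"])
E
```

```text
pics
scene battery 0.87 [ 609. -335.   27.] [171. 233.]
scene charger_socket 0.72 [ 604. -331.   44.] [171. 226.]
scene mixer_socket 0.79 [ 607. -110.   55.] [264. 223.]
scene mixer_socket 0.45 [ 608. -335.   23.] [171. 234.]
scene pad_top 0.86 [600.  29.  87.] [324. 211.]
scene tray_in 0.77 [510. 324.   4.] [432. 214.]
scene brush_pot 0.61 [733. 239.   1.] [421. 280.]
scene thinner 0.74 [ 747. -208.   -1.] [214. 286.]
scene tin1 0.95 [341. 108.  -1.] [346. 179.]
scene tin1 0.86 [366. -71.  -8.] [287. 186.]
scene tin1 0.82 [450. 127.  -1.] [356. 201.]
scene tin1 0.8 [450.  33.   1.] [323. 201.]
scene tin2 0.95 [341. 108.  -1.] [346. 179.]
scene tin2 0.86 [366. -71.  -8.] [287. 186.]
scene tin2 0.82 [450. 127.  -1.] [356. 201.]
scene tin2 0.8 [450.  33.   1.] [323. 201.]
scene tin3 0.95 [341. 108.  -1.] [346. 179.]
scene tin3 0.86 [366. -71.  -8.] [287. 186.]
scene tin3 0.82 [450. 127.  -1.] [356. 201.]
scene tin3 0.8 [450.  33.   1.] [323. 201.]
scene tin4 0.95 [341. 108.  -1.] [346. 179.]
scene tin4 0.86 [366. -71.  -8.] [287. 186.]
scene tin4 0.82 [450. 127.  -1.] [356. 201.]
scene
[... 664 characters left out ...]
. 240.]
top tin1 0.73 [ 455. -128.   -1.] [363. 230.]
top tin1 0.61 [343. 116.   1.] [277. 269.]
top tin2 0.92 [451.  31.  -0.] [307. 231.]
top tin2 0.79 [ 427. -209.    5.] [391. 240.]
top tin2 0.73 [ 455. -128.   -1.] [363. 230.]
top tin2 0.61 [343. 116.   1.] [277. 269.]
top tin3 0.92 [451.  31.  -0.] [307. 231.]
top tin3 0.79 [ 427. -209.    5.] [391. 240.]
top tin3 0.73 [ 455. -128.   -1.] [363. 230.]
top tin3 0.61 [343. 116.   1.] [277. 269.]
top tin4 0.92 [451.  31.  -0.] [307. 231.]
top tin4 0.79 [ 427. -209.    5.] [391. 240.]
top tin4 0.73 [ 455. -128.   -1.] [363. 230.]
top tin4 0.61 [343. 116.   1.] [277. 269.]
1.2 [4.33534256e-01 3.11150439e+00 1.02625725e-04] 0.9988309573844159
```

View pics/scene0.png

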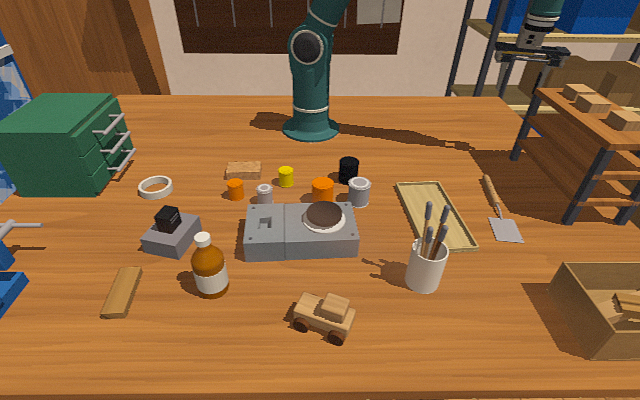

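View pics/top0.png

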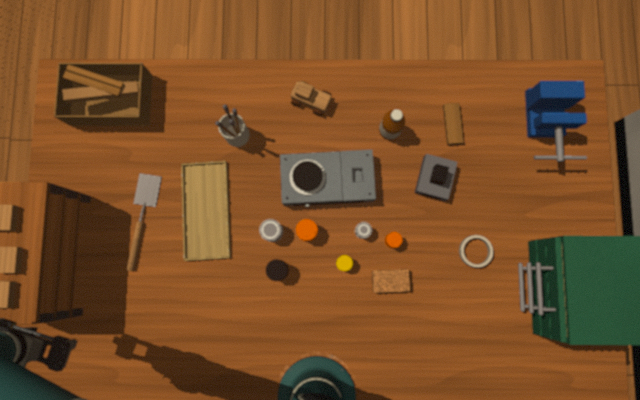

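The pictures show two steel tins: the larger at scene (359,192), about (450,128), and the smaller at scene (264,194), about (455,-128). The orange, yellow and black cylinders are decoys. The charger sits at top (437,177) and is yawed. I'll take closer wrist views next.

```bash
cat >> h.py <<'E'
def rv(yaw): return (Ro.from_euler('z',yaw)*Ro.from_euler('x',np.pi)).as_rotvec()
def best(pos,yaw):
    "half turn of yaw whose last joint stays nearest the middle"
    c=[]
    for y in (yaw,yaw+np.pi):
        q=kin.ik(pos,rv(y))
        if q is not None: c.append((abs(q[6]),y))
    return min(c)[1]
E
python3 - <<'E'
from h import *
o=robot.observe(); p=np.array(o["tcp_pos"]); robot.servo_line([*p[:2],330],feed=300)
def look(name,pos,yaw,ks):
    y=best(pos,yaw); robot.movep(pos,rv(y)); robot.hold(.2)
    c,im=pic("wrist",name); print(name,"campos",(-c[1].T@c[2]).round(0),"yaw",round(y,2),"t",robot.observe()["t"])
    for k in ks:
        for d in viewer.pinpoint(k,"wrist")[:3]:
            w=world(c,d["at"]); print(k,round(d["confidence"],2),w.round(1),proj(c,w).round(0))
look("wt2",[430,120,330],0,["tin4"])
look("wmix",[560,-60,340],0,["mixer_socket","pad_top","tin1"])
look("wch",[560,-320,340],0,["battery","charger_socket"])
for i,n in enumerate(["wt2","wmix","wch"]): pass
ims=[cv2.imread(f"pics/{n}.png") for n in ["wt2","wmix","wch"]]
cv2.imwrite("pics/m1.png",cv2.resize(np.vstack([np.hstack(ims[:2]),np.hstack([ims[2],ims[2]*0])]),(800,500)))
E
```

```text
wt2 campos [351. 121. 500.] yaw 3.14 t 4.0167
tin4 0.94 [339.1 111.9   1.1] [314. 106.]
tin4 0.75 [ 452.8 -131.2   -3.2] [173. 175.]
tin4 0.74 [ 428.9 -212.5   -2.5] [123. 161.]
wmix campos [638. -59. 510.] yaw 0 t 6.275
mixer_socket 0.94 [ 608.4 -111.8   61. ] [354. 134.]
mixer_socket 0.17 [596.   24.9  86. ] [258. 144.]
pad_top 0.6 [593.4  23.7  87.4] [259. 146.]
tin1 0.89 [362.2 -72.9  -4.8] [325. 263.]
tin1 0.76 [ 449.4 -129.4   -2.2] [357. 221.]
tin1 0.76 [335.3 110.3   4.5] [230. 278.]
wch campos [ 639. -317.  510.] yaw 0 t 7.6917
battery 0.75 [ 608.8 -334.8   27. ] [329. 133.]
charger_socket 0.87 [ 610.4 -335.5   47.8] [330. 133.]
```

View pics/m1.png

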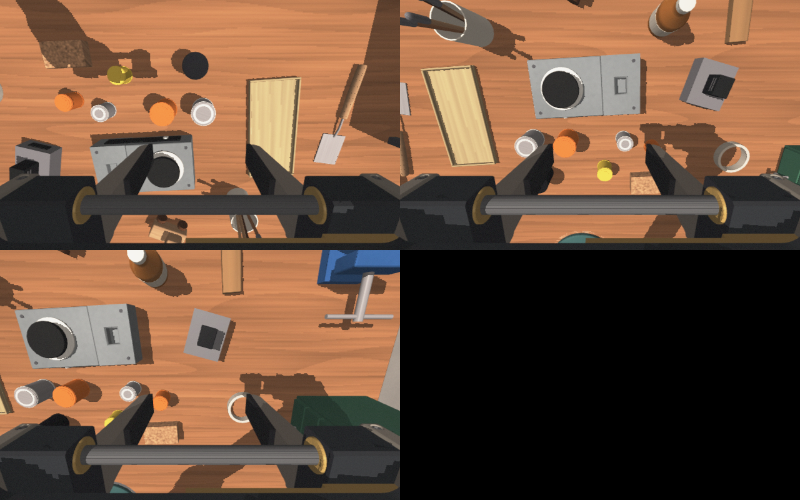

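wt2 shows the steel tins at montage (203,112) and (102,112). wmix shows the mixer at (585,87), and wch shows the charger at (210,335), yawed. Next I'll rectify these views to metric planes.

```bash
cat >> h.py <<'E'
def rect(c,im,ctr,z,half,ppm):
    "top view of plane z: right=-y, up=+x"
    n=int(2*half*ppm); m=[[half,half],[half,-half],[-half,-half],[-half,half]]
    src=np.float32([proj(c,[ctr[0]+a,ctr[1]+b,z]) for a,b in m]); dst=np.float32([[0,0],[n,0],[n,n],[0,n]])
    return cv2.warpPerspective(im,cv2.getPerspectiveTransform(src,dst),(n,n),flags=cv2.INTER_CUBIC)
E
python3 - <<'E'
from h import *
import json
o=robot.observe(); Tc=None
# wrist camera rigid to tool: rebuild past camera poses from present one
K,R,t=cam("wrist"); Rt=Ro.from_rotvec(o["tcp_rot"]).as_matrix(); p=np.array(o["tcp_pos"])
A=R@Rt; b=R@p+t     # cam = A*tool + b
def past(pos,yaw):
    Rp=Ro.from_rotvec(rv(yaw)).as_matrix(); Rw=A@Rp.T; return K,Rw,b-Rw@np.array(pos)
np.savez("wcam.npz",A=A,b=b)
cs={"wt2":past([430,120,330],np.pi),"wmix":past([560,-60,340],0),"wch":cam("wrist")}
I={n:cv2.imread(f"pics/{n}.png") for n in cs}
a=rect(cs["wch"],I["wch"],[608,-335],45,75,2.6)
m=rect(cs["wmix"],I["wmix"],[600,-25],60,150,1.3)
t1=rect(cs["wt2"],I["wt2"],[450,128],60,75,2.6); t2=rect(cs["wt2"],I["wt2"],[455,-128],50,75,2.6)
out=np.vstack([np.hstack([a,m]),np.hstack([t1,t2])])
for x in (0,390):
  for y in (0,390): cv2.drawMarker(out,(x+195,y+195),(0,255,0),0,10)
print(out.shape); cv2.imwrite("pics/m2.png",cv2.resize(out,(600,600)))
# Tin lid ellipses from light grey
for nm,w,z in (("big",[450,128],60),("small",[455,-128],50)):
    for n in cs: print(nm,n,proj(cs[n],[*w,z]).round(0),(-cs[n][1].T@cs[n][2]).round(0))
E
```

```text
(780, 780, 3)
big wt2 [324. 181.] [352. 119. 500.]
big wmix [203. 234.] [638. -59. 510.]
big wch [ 43. 233.] [ 638. -318.  510.]
small wt2 [158. 182.] [352. 119. 500.]
small wmix [360. 228.] [638. -59. 510.]
small wch [203. 229.] [ 638. -318.  510.]
```

View pics/m2.png

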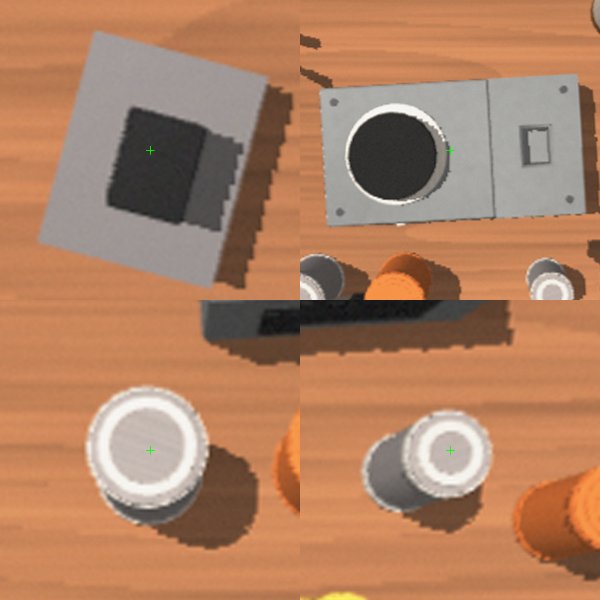

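Rectified, in world coordinates:

| Item | Position (x, y) | Yaw |
|---|---|---|
| Charger | (604,-337) | -0.26 |
| Mixer socket | (604.5,-112.5) | +0.055 |
| Pad | (597,27) | as mixer |

By lid size, the large tin is tin3 at (450,129) and the small one is tin1 at (453.5,-127). I'll move the battery now.

```bash
cat >> h.py <<'E'
def fz(): return np.array(robot.observe()["contact_force"])
def line(x,y,z,yaw=None,feed=150): robot.servo_line([x,y,z],feed=feed,rotation=None if yaw is None else rv(yaw))
def press(x,y,z0,z1,lim,step=1.,feed=20):
    "step down until the upward push exceeds lim; returns z, force"
    f0=fz()[2]; z=z0
    while z>z1:
        z=max(z-step,z1); line(x,y,z,feed=feed); f=fz()[2]-f0
        if f>lim: break
    return z,f
E
cat > bat.py <<'E'
from h import *
CH=(604,-336.7,45,-.26); MX=(604.6,-112.3,60,.055)
def take(s):
    x,y,m,w=s; g=m+28-19
    grip(.7); robot.movep([x,y,230],rv(best([x,y,230],w))); line(x,y,g+40,feed=250); line(x,y,g,feed=80)
    grip(0,40); print("grip",robot.observe()["grip_width"]*92,robot.observe()["grip_force"])
    line(x,y,g+40,feed=80); line(x,y,230,feed=250)
def put(s):
    x,y,m,w=s; g=m+28-19; robot.movep([x,y,230],rv(best([x,y,230],w)))
    line(x,y,g+30,feed=250); line(x,y,g+20,feed=60); robot.hold(.2); print("F0",fz().round(1))
    for dx,dy in [(0,0),(2,0),(-2,0),(0,2),(0,-2),(2,2),(-2,-2),(2,-2),(-2,2)]:
        z,f=press(x+dx,y+dy,g+20,g-1,22,2,40); print(dx,dy,"z-g",z-g,"f",f.round(1),fz().round(1))
        if z-g<2: break
        line(x+dx,y+dy,g+20,feed=80)
    return z
E
python3 - <<'E'
from bat import *
take(CH); put(MX); pic("scene","s1"); o=robot.observe(); print(o["t"],o["tcp_pos"],o["grip_width"]*92)
c,im=pic("wrist","w1")
E
```

```text
grip 35.72559273933064 40.00068962574005
F0 [ 1.  -0.1 -1.6]
0 0 z-g -1 f 10.7 [-2.5  0.6  9. ]
17.025 [ 604.98085333 -112.36498484   69.24052583] 35.56501788576135
```

```bash
python3 - <<'E'
from bat import *
x,y=MX[:2]
for z in (67.5,66.5,65.5):
    line(x,y,z,feed=20); robot.hold(.2); print(z,robot.observe()["tcp_pos"][2].round(2),fz().round(1))
    if fz()[2]>30: break
grip(.7); line(x,y,120,feed=100); line(x,y,230,feed=250)
line(453,-127,230,feed=300); robot.hold(.2)
c,im=pic("wrist","w2"); s,i2=pic("scene","s2")
for k in ("tin1",):
    for d in viewer.pinpoint(k,"wrist")[:4]: print(k,world(c,d["at"]).round(0))
p=proj(s,[604,-112,60]).astype(int); cr=i2[p[1]-70:p[1]+60,p[0]-90:p[0]+120,::-1]
o=np.vstack([cv2.resize(cr,(630,390)),]);cv2.imwrite("pics/m3.png",o)
a=rect(c,im,[453,-127],50,80,2.5)[:,:,::-1]; b=rect(c,im,[604,-112],106,80,2.5)[:,:,::-1]
cv2.imwrite("pics/m4.png",np.hstack([a,b]))
E
```

```text
67.5 69.22 [-4.5  2.3 12.6]
66.5 69.19 [-6.6  3.1 19.4]
65.5 69.18 [-8.8  4.8 27.6]
tin1 [ 427. -209.    3.]
tin1 [338. 110.   1.]
tin1 [447. 127.  -2.]
tin1 [360. -69.  -1.]
```

View pics/m3.png

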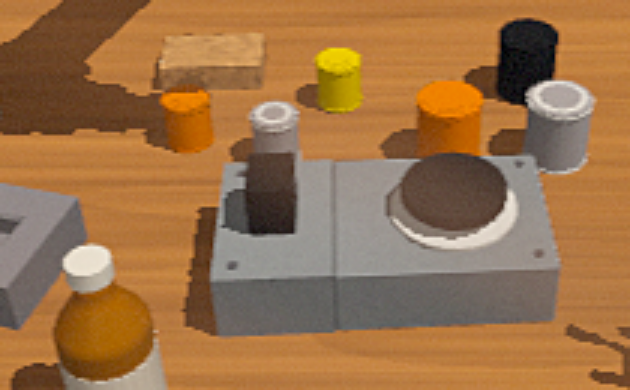

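View pics/m4.png

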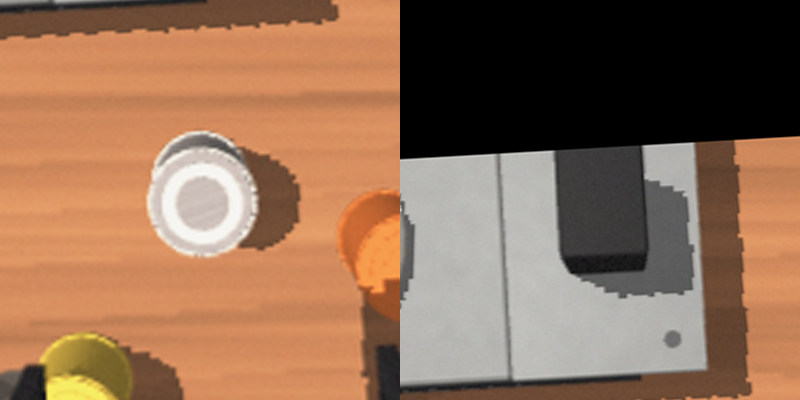

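The battery block sits flat on the mixer face: the stop was hard, and no gap shows at (270,232). tin1 is confirmed at (452,-128). Next I'll mix it.

```bash
cat > mix.py <<'E'
from h import *
PAD=(597,26.9); W=.055
def mix(x,y,d,yaw,h=11,frc=35):
    "grasp tin with tips h above its underside, press it on the pad"
    grip((d+18)/92); robot.movep([x,y,150],rv(best([x,y,150],yaw))); line(x,y,h+35,feed=200); line(x,y,h,feed=80)
    grip(0,frc); o=robot.observe(); print("grip",o["grip_width"]*92,o["grip_force"])
    line(x,y,h+15,feed=60); line(x,y,210,feed=250)
    px,py=PAD; robot.movep([px,py,210],rv(best([px,py,210],W))); line(px,py,86+h+15,feed=250); robot.hold(.2)
    o=robot.observe(); print("width",o["grip_width"]*92,"F0",fz().round(1))
    f0=fz()[2]; line(px,py,86+h+3,feed=60)
    z=86+h+3
    while z>86+h-17:
        z-=1; line(px,py,z,feed=15); o=robot.observe(); f=fz()[2]-f0
        print(round(z-86-h,1),round(o["tcp_pos"][2]-86-h,2),f.round(1),end=" | ")
        if f>20: break
    robot.hold(2.3); o=robot.observe(); print("\nend",o["tcp_pos"][2]-86-h,(fz()[2]-f0).round(1),fz().round(1),"t",o["t"])
E
python3 - <<'E'
from mix import *
mix(452.3,-127.7,42,.055)
pic("scene","s3"); c,im=pic("top","t3")
s,i2=cam("scene"),cv2.imread("pics/s3.png")
p=proj(s,[597,27,80]).astype(int); cv2.imwrite("pics/m5.png",cv2.resize(i2[p[1]-70:p[1]+60,p[0]-100:p[0]+110],(630,390)))
E
```

```text
grip 41.682644650628134 35.00091791152954
width 40.988688249924834 F0 [ 0.5  0.6 -0.6]
2 2.01 -0.8 | 1 0.98 -0.1 | 0 0.41 4.2 | -1 -0.69 5.4 | -2 -1.76 5.9 | -3 -2.7 5.9 | -4 -3.65 6.9 | -5 -4.6 7.0 | -6 -5.54 7.3 | -7 -6.48 9.0 | -8 -7.43 8.3 | -9 -8.37 9.1 | -10 -9.29 9.6 | -11 -10.25 10.5 | -12 -11.19 10.4 | -13 -11.67 15.0 | -14 -11.73 21.6 | 
end -11.756622566124449 22.7 [-6.7  0.8 22. ] t 33.4417
```

View pics/m5.png

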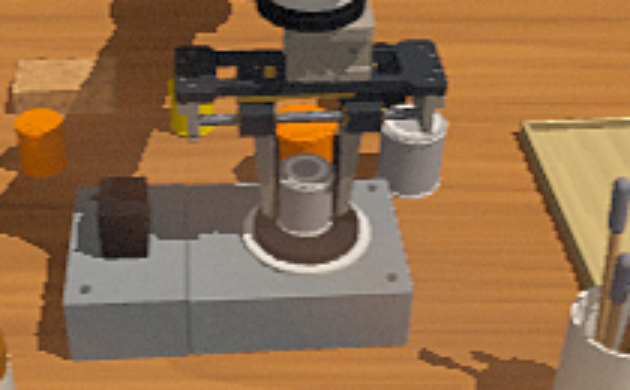

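The press reached the stop with the tin upright at the pad centre (305,195). I'll put tin1 in the tray and look at tin3 and the tray.

```bash
cat >> mix.py <<'E'
def stow(x,y,d,h=11):
    px,py=PAD; line(px,py,86+h+20,feed=120); line(px,py,210,feed=250)
    robot.movep([x,y,180],rv(best([x,y,180],W))); line(x,y,5+h+20,feed=200); 
    z,f=press(x,y,5+h+6,5+h-1.5,4,1,30); print("put",z-5-h,f); grip((d+16)/92); line(x,y,h+60,feed=100); line(x,y,230,feed=250)
E
python3 - <<'E'
from mix import *
stow(550,326,42)
line(450,175,330,feed=300); robot.hold(.2)
c,im=pic("wrist","w4"); print(robot.observe()["t"], robot.observe()["tcp_rot"])
a=rect(c,im,[450,129],66,70,2.5)[:,:,::-1]; b=rect(c,im,[508,326],15,175,1)[:,:,::-1]
cv2.imwrite("pics/m6.png",np.hstack([a,b])); 
for d in viewer.pinpoint("tin1","wrist")[:5]: print(world(c,d["at"]).round(0))
E
```

```text
put 0 4.255720822138762
42.2333 [ 8.80122896e-02 -3.13877402e+00  2.64153846e-03]
[361. -71.  -2.]
[546. 325.   1.]
[450.  28.   0.]
[ 424. -212.   -1.]
[447. 129.  -3.]
```

View pics/m6.png

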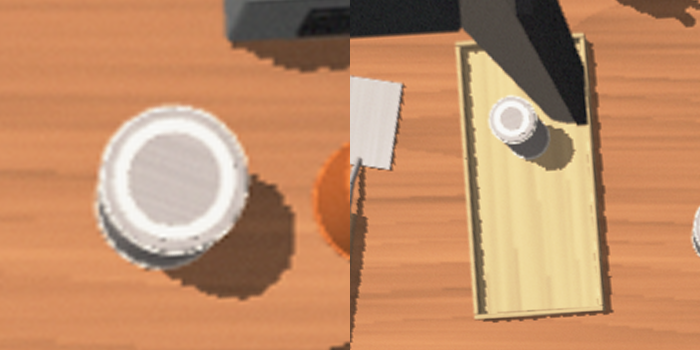

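tin1 stands inside the tray at (513,118). tin3 is unmoved, with its lid at (173,181), so about (448,130). I'll mix and stow it.

```bash
python3 - <<'E'
from mix import *
mix(448.5,129.8,58,.055,h=15)
c,i=pic("scene","s5")
stow(450,317,58,h=15)
E
python3 - <<'E'
from bat import *
take(MX); put(CH)
o=robot.observe(); print(o["tcp_pos"],o["t"])
x,y=CH[:2]
for z in (53,52,51,50):
    line(x,y,z,feed=20); robot.hold(.2); print(z,robot.observe()["tcp_pos"][2].round(2),fz().round(1))
    if fz()[2]>25: break
E
```

```text
grip 58.15038945655183 35.0009286403656
width 57.87124157359867 F0 [ 0.1  0.7 -2.2]
2 2.06 0.5 | 1 0.97 0.3 | 0 0.4 4.8 | -1 -0.71 6.2 | -2 -1.88 6.5 | -3 -2.94 7.3 | -4 -3.88 7.3 | -5 -4.79 7.8 | -6 -5.76 8.6 | -7 -6.71 8.4 | -8 -7.61 10.0 | -9 -8.6 10.4 | -10 -9.52 9.7 | -11 -10.49 11.0 | -12 -11.41 10.8 | -13 -11.67 17.5 | -14 -11.72 24.3 | 
end -11.711642512772002 24.8 [-6.4  2.6 22.6] t 56.0417
put 0 5.487712650492441
grip 35.78026471887761 40.00034987926483
F0 [ 0.6  0.4 -2.2]
0 0 z-g 8 f 30.9 [-6.6  7.7 28.7]
2 0 z-g 8 f 29.9 [-6.8  7.2 27.6]
-2 0 z-g 8 f 32.0 [-7.1  8.2 29.8]
0 2 z-g -1 f 7.6 [-1.2  1.2  6. ]
[ 604.2369729  -334.98544961   54.22750125] 79.0083
53 54.23 [-1.7  3.9  7.8]
52 54.21 [-2.4  5.3 13. ]
51 54.18 [-4.8  7.6 18.4]
50 54.18 [-6.5  9.  24.2]
```

Seated against the stop on the fourth offset. I'll release it and check.

```bash
python3 - <<'E'
from bat import *
x,y=CH[:2]; line(x,y+1.5,54,feed=20)
grip(.7); line(x,y+1.5,120,feed=100); line(x,y+1.5,330,feed=250); line(500,-100,380,feed=300)
robot.hold(.3); c,im=pic("scene","s6"); cv2.imwrite("pics/m7.png",cv2.resize(im[130:310,100:500,::-1],(800,360)))
t,i2=pic("top","t6"); print(robot.observe()["t"])
cv2.imwrite("pics/m8.png",cv2.resize(im[200:260,135:205,::-1],(560,480),interpolation=cv2.INTER_CUBIC))
for k in("battery","tin1","brush_pot","thinner"): print(k,[world(c,d["at"]).round(0) for d in viewer.pinpoint(k,"scene")[:5]])
E
```

```text
85.3083
battery [array([ 604., -334.,   22.])]
tin1 [array([449., 313.,   4.]), array([452.,  32.,  -2.]), array([340., 108.,   1.]), array([ 427., -210.,   -1.]), array([511., 301.,   3.])]
brush_pot [array([735., 237.,  -3.])]
thinner [array([ 747., -208.,   -2.])]
```

View pics/m7.png

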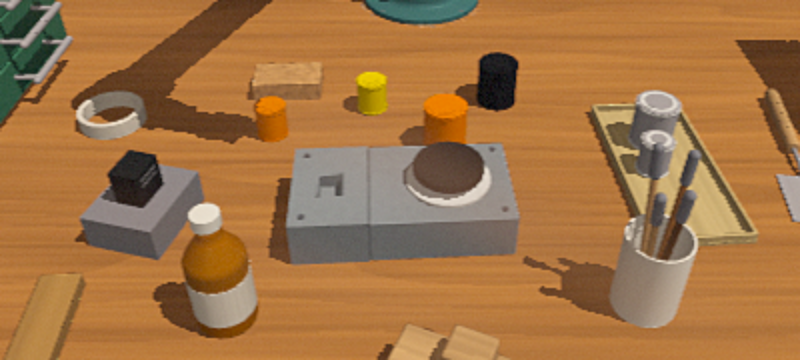

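View pics/m8.png

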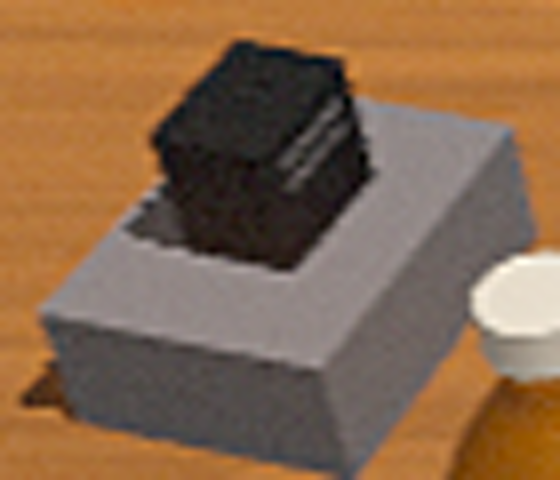

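The battery sits flush on the charger at (265,260) in the crop. Both tins stand upright in the tray; tin1 has been nudged to about (511,301) but is still inside. The pot and bottle are upright.

```bash
python3 -c "
from h import *
print(robot.job_done())"
```

```text
the job is handed in; nothing more can be done
None
```

The job is handed in: both steel tins on the bench (tin1, then tin3) were mixed and stand in the tray, the battery pack is back fully home in the charger, and the brush pot and bottle are still upright.

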